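# Clamp a notebook for spine repair by flicking a thumbscrew round

### The arm

A 6-joint arm with a two-finger parallel gripper is mounted at the origin on the work surface; the furniture and walls round the work are solid. World frame = base frame: x ahead of the robot, y to its left, z up, the work surface at z = 0. Lengths are in mm, angles in rad, forces in N, time in s.
With the tool pointing down it reaches from about 300 to 850 mm from the base axis. Payload 4.2 kg.
Tool frame: the origin (TCP) lies at the very end of the fingers, on their centre line; the grasp point (between the pads) lies 19 mm behind it; z points along the fingers, y is the direction in which the jaws open and shut (so a half turn about z gives the same grasp; the last joint's range is limited). The gripper opens to 91 mm and grips with 3 to 60 N. Pads are 32 mm wide; open, the fingers measure 118 mm over their backs; the gripper's body (76 mm by 178 mm) begins 60 mm behind the grasp point.
Start: joints at [-1.3, 0.32, 1.565, -0, 1.257, -0.02], TCP at [164.866, -550.874, 213.976] pointing down, gripper open.
Joint ranges: [-3.11, 3.11], [-0.84, 2.01], [0.21, 2.61], [-1.34, 4.49], [0.05, 2.63], [-2.56, 2.56]. Speed limits (rad/s): [2.57, 2.57, 3.14, 3.14, 3.14, 3.14].

### API

Orientations are given as a unit quaternion [w, x, y, z].
In Python, from rig import bot gives the robot as it stands.
- The arm moves only by the tool carry_out, never from a script. Its argument "steps" is a list of rows, each a list of 7 numbers: the shift along the world's x, y, z in m, then the turn, a rotation vector about the world's x, y, z in rad, then the closure, from -1 (fully open) to 1 (shut). A call has 1 to 5 rows; each row shifts and turns the pose as measured when the row begins; what a row does not reach is not made up. A row lasts 1/12 s, in which the tool goes at most 41.7 mm and 7.16 degrees, less where a joint would pass 70% of its speed; a pose out of reach is approached as far as the arm can. A call is refused whole if a number of a shift passes 0.0417 or a number of a turn 0.125, either way. A call with a gripper value outside its range is refused whole. The fingers move at their own pace and stop on an object; "newtons" is the grip in N (left out, the last holds). Time passes only in rows, so rows that do not move let the fingers close. It gives the time, the measured TCP pose, the force and the opening at its end, in the units of the state.
- bot.observe(): the state, without advancing time (a new reading comes with each control period).
- bot.camera(name): name is "scene" or "top" or "wrist"; returns the picture (480x640x3 uint8, red, green, blue); there is no depth.
- bot.camera_params(name): a dict with "mtx" (3x3 intrinsics, pixels), "rvec" (rotation vector, rad) and "tvec" (3), from world to camera coordinates, as OpenCV has them. Camera axes: x right, y down, z forward; pixel columns grow to the right and rows downward; lengths in mm; the calibration is good to about 2 mm. The wrist camera is an equidistant fisheye: a pixel r from the principal point sees the ray r / f radians off the axis. A picture is of the moment at which its call begins: read the wrist's pose just before it. camera_params takes no time and is no camera call; for the wrist camera it gives the pose at the moment of the call.
- bot.hand_in(): hands the job in, once; it reports no verdict.
Trained networks look in the newest picture that a camera, given by its name, has taken for a name from the list of things; names that differ only in an ending like _2 or _b are one class to them, and where a whole thing is asked for, a point or a joint stands for the part that bears it (a point fixed in the world has none). Each returns a list of dicts, best first, with "score" (0 to 1); they miss things now and then, are a little off and sometimes report something else, mostly with a low value. They report only what shows in the picture. A call takes as long as a camera call. They do not tell look-alikes from the thing itself.
- bot.search_frame(camera, query): "box" ([left, top, right, bottom] in pixels, round what is visible of it).
- bot.cut_out(camera, query): "pixels" (480x640 bool, what is visible of it) and "box" ([left, top, right, bottom] in pixels, round what is visible of it).
- bot.landmark_of(camera, query): "location" ([row, column] in pixels: a listed point, or the origin of a listed thing).
The state is a dict: "t": time; "joint_pos": joint angles; "qd": joint speeds; "joint_efforts": joint torques, N m; "tcp_pos": TCP position; "ee_rot": TCP orientation; "wrist_force": force on the tool from outside, world axes, zero at the start; "moment": the same for the moment, N m; "width": finger opening in mm.
Only numpy, scipy, OpenCV 4.12 (cv2) and the standard library are available. Lean on these libraries where they do the work, as an engineer would, in place of code of your own. Each camera call takes 0.05 s, during which the arm holds its last target.

### The job

The notebook lying part-way into the spine clamp is to be held for repair: with a fingertip, slide it flat along the table until its end sits squarely and fully home against the clamp's stop. Then tighten the clamp's thumbscrew clockwise (seen from above) by pushing its wings round with a fingertip, gently and stroke after stroke, until the foot is firmly down on the notebook. Do not grip, pinch or lift anything: push the notebook, push one wing at a time, leave the other things on the desk where they are, and finish clear of everything.

Things in the scene. Friction and masses are not known exactly. Their poses are not given: they have to be found in the camera images.
- clamp: Spine clamp, a heavy C-shaped fixture that does not move. Origin on the table under the middle of the front face of its stop; x points the way the notebook goes in, through the stop; y to the left of that, z up. The stop is a steel bar 110 mm wide (y -55 to 55 mm), 34 mm high, front face at x = 0. Behind it a 10 mm high foot plate reaches to x = 75 mm. The screw's axis is at x = -36 mm, y = 0.
- screw (a joint): Turning angle of the thumbscrew (rad); grows clockwise seen from above (tightening), 0 to 1 at the start. Screw and foot sink 1 mm per rad. The foot meets the notebook at about 6.5; at 6.75 and beyond it is tight (over 8 N); pushed further it springs back to about 6.9 when let go. Turning it takes 0.025 N m before contact, rising after; below that it stays where it is left. It cannot be lifted.
- screw_axis (a point): Point on the thumbscrew's axis at half the wings' height, 82 mm above the table at joint 0 and 75 mm when tight. The hub is 18 mm in diameter, 18 mm high.
- wing_a: One of the thumbscrew's two equal black wings, opposite each other. Origin in the middle of the wing, 15.5 mm from the screw's axis, level with screw_axis. An upright blade 6 mm thick that reaches 30 mm from the axis, and from 8 mm below its origin to 14 mm above. At joint 0 wing_a points along the clamp's +x.
- wing_b: The other wing, opposite wing_a, of the same shape; origin 15.5 mm from the axis.
- foot: Round steel pressure foot under the clamp's arm, 30 mm in diameter; origin at the centre of its underside, 17.5 mm above the table at joint 0. It does not turn.
- notebook: Loose notebook flat on the table, one end already under the foot. Origin on the table under its middle; x along its length, towards the stop; z up. Covers and pages: 208 mm long (x -104 to 104), 11 mm thick, y -75 to 71 mm; a wire binding 16 mm high runs along the +y side. Home, its origin lies 104 mm in front of the clamp's origin. Starts 35 to 65 mm short, up to 0.1 rad askew.
- clip_a: Bystander: small black binder clip, 30 x 38 x 24 mm, beside the clamp.
- eraser: Bystander: eraser in a sleeve, 42 x 23 x 14 mm, behind the clamp.
- tape_ring: Bystander: small roll of white mending tape, 49 mm across, 18 mm high.
- stapler: Bystander: desk stapler, 128 x 32 x 48 mm, to the left.
- column_top (a point): Top of the column above the stop, at the middle of its front face (clamp x = 0, z = 94 mm). The column is 56 mm wide and 16 mm thick. It stands 36 mm from the screw's axis: the wings pass it with 6 mm to spare, but a finger cannot go round the back of the screw.
- nose_top (a point): Front end of the level arm that carries the screw, on its top (clamp x = -74 mm, z = 58 mm). The arm is 36 mm wide, runs from the column to here, underside 44 mm above the table; a flat bushing round the screw stands up to 61 mm.
Not all that is in view belongs to the job. There is more than one size of the clamp; the one meant has the size given above.

How it is judged (in metres and radians):
On the way, in this order (a step that is already met when the one before it is completed fails the run):
1. the notebook is home, square against the stop (x of notebook in the frame of clamp above -0.11 m and angle between the x axis of notebook and the x axis of clamp, either way round below 0.06 rad and y of notebook in the frame of clamp between -0.03 and 0.03 m and height (world z) of notebook below 0.004 m), for 0.2 s.
2. the thumbscrew is tightened on the notebook (contact force between foot and notebook above 8 N), for 0.2 s.
At the end, for the whole second after the job is handed in: The notebook lies flat with its end within 6 mm of the stop, square to it within 0.06 rad and centred within 30 mm; the foot presses on the notebook with more than 8 N; everything is at rest (all of step 1 and contact force between foot and notebook above 8 N and linear speed of notebook below 0.01 m/s and velocity of joint screw between -0.05 and 0.05 rad/s); the robot touches nothing.
It fails at once if the notebook is lifted or tipped up instead of slid (height (world z) of notebook above 0.008 m or angle between notebook's own z axis and vertical above 0.1 rad).
It fails at once if the thumbscrew is gripped: both wings are touched by the fingers at once (contact force between the fingers and wing_a above 1 N and contact force between the fingers and wing_b above 1 N).
It fails at once if a wing is squeezed or forced with more than 30 N (contact force between the fingers and wing_a above 30 N or contact force between the fingers and wing_b above 30 N).
It fails at once if one of the other things on the desk is pushed aside by more than 30 mm (distance of any of clip_a, eraser, tape_ring, stapler from where it was at the start of the episode above 0.03 m).
It also fails if it takes over 67 s, if anything falls off the work surface, if the arm or the gripper's body presses on something with over 40 N, if the wrist force passes 120 N, or if a joint passes its speed limit or range.

## Working session

There is one attempt and no reset: what is moved stays moved. The work goes in short steps, Python scripts to look and compute and a tool call to move; the robot and the scene stay as the last step left them, time stands still between calls to the robot, and variables do not carry over. Pictures are saved under pics/ and viewed, and the job is handed in when it is done.

Besides the shell and the picture viewer there is one more tool, called after ">>>" as name([rows], argument=value, ...), one row to a line, values as JSON. carry_out: Moves the arm, as the interface text tells. Its arguments: {"type":"object","properties":{"steps":{"type":"array"},"newtons":{"type":"number"}},"required":["steps"]}

```bash
ls; mkdir -p pics
python3 - <<'E'
from rig import bot
import cv2
print(bot.observe())
for c in("scene","top","wrist"):
    im=bot.camera(c); cv2.imwrite(f"pics/{c}0.png",im[:,:,::-1])
    p=bot.camera_params(c); print(c,p)
    for q in ("clamp","notebook","wing_a","foot","screw_axis","column_top","nose_top","clip_a","eraser","tape_ring","stapler"):
        try:
            r=bot.landmark_of(c,q); print(q,[(round(d["score"],2),[round(float(x)) for x in d["location"]]) for d in r])
        except Exception as e: print(q,e)
E
```

```text
pics
{'t': 0.0, 'joint_pos': array([-1.30000319e+00,  3.20270855e-01,  1.56566271e+00, -1.81068598e-05,
        1.25742132e+00, -2.00100099e-02]), 'qd': array([-0.00126643,  0.00058596, -0.00020068,  0.00156778,  0.00101729,
       -0.00114907]), 'joint_efforts': array([-2.89310283e-04, -4.12458229e+01, -2.31973153e+01,  7.24527729e-02,
        4.59156744e-02, -1.63073978e-04]), 'tcp_pos': array([ 164.71818135, -550.36939342,  213.13872268]), 'ee_rot': array([-8.73120668e-04,  9.89447012e-01,  1.44892488e-01, -1.18737579e-04]), 'wrist_force': array([ 0.38567426,  0.27422906, -0.05449689]), 'moment': array([-0.03901279,  0.02317631, -0.01780666]), 'width': 91.53685311738687}
scene {'mtx': array([[484.16973974,   0.        , 320.14814195],
       [  0.        , 484.16973974, 239.08650026],
       [  0.        ,   0.        ,   1.        ]]), 'rvec': array([ 1.24253068, -2.39434811,  0.87304001]), 'tvec': array([308.36697297, 252.62056625, 797.54653481])}
clamp [(0.68, [321, 300]), (0.56, [231, 322])]
notebook [(0.88, [206, 382])]
wing_a [(0.67, [193, 342]), (0.55, [296, 313]), (0.52, [
[... 957 characters left out ...]
]
screw_axis [(0.71, [219, 391]), (0.67, [309, 294])]
column_top [(0.74, [306, 277]), (0.66, [213, 371])]
nose_top [(0.62, [311, 313]), (0.61, [224, 417]), (0.43, [201, 222])]
clip_a [(0.5, [278, 338])]
eraser [(0.87, [230, 306])]
tape_ring [(0.95, [201, 221])]
stapler [(0.83, [287, 213])]
wrist {'mtx': array([[371.64829954,   0.        , 322.71515791],
       [  0.        , 371.64829954, 236.89518409],
       [  0.        ,   0.        ,   1.        ]]), 'rvec': array([-2.34676379,  1.7471914 ,  0.22557002]), 'tvec': array([-575.94120963,  -27.35673528,  389.73880177])}
clamp []
notebook []
wing_a []
foot []
screw_axis []
column_top []
nose_top []
clip_a []
eraser []
tape_ring []
stapler []
```

View pics/scene0.png

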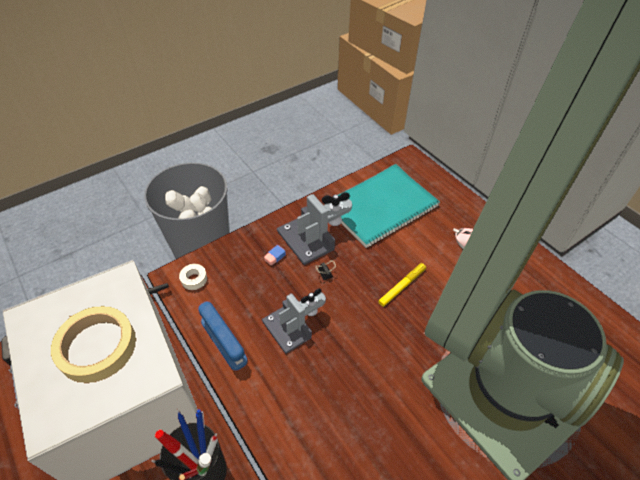

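View pics/top0.png

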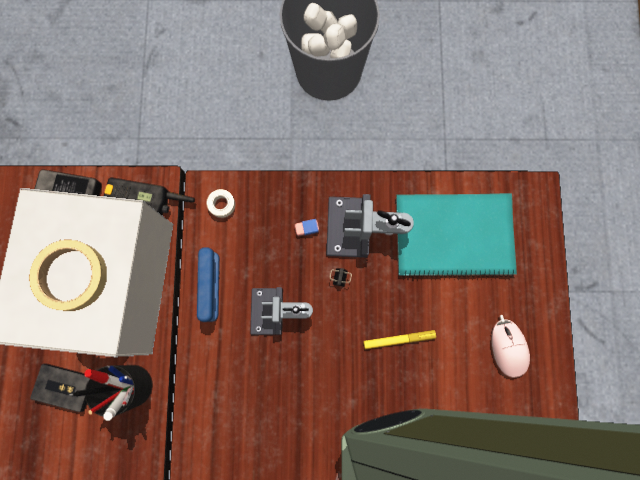

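The job's clamp is the larger one: top (370,228), scene (312,235), with the notebook running into it. The look-alike is the smaller clamp at top (283,311), scene (290,320), with no notebook. Next I'll measure it.

```bash
cat > h.py <<'E'
import numpy as np, cv2
from rig import bot
def P(c):
    p=bot.camera_params(c); R=cv2.Rodrigues(p["rvec"])[0]; return p["mtx"],R,np.array(p["tvec"]).ravel()
def ray(c,uv,prm=None):
    K,R,t=prm or P(c); u,v=uv
    x=(u-K[0,2])/K[0,0]; y=(v-K[1,2])/K[1,1]
    if c=="wrist":
        r=np.hypot(x,y); d=np.array([np.sin(r)*x/(r+1e-12),np.sin(r)*y/(r+1e-12),np.cos(r)])
    else: d=np.array([x,y,1.])
    d=R.T@d; return -R.T@t, d/np.linalg.norm(d)
def onz(c,uv,z,prm=None):
    o,d=ray(c,uv,prm); return o+d*(z-o[2])/d[2]
def tri(rs):
    A=np.zeros((3,3));b=np.zeros(3)
    for o,d in rs:
        M=np.eye(3)-np.outer(d,d);A+=M;b+=M@o
    x=np.linalg.solve(A,b); return x,[float(np.linalg.norm((np.eye(3)-np.outer(d,d))@(x-o))) for o,d in rs]
def proj(c,X,prm=None):
    K,R,t=prm or P(c); X=R@np.asarray(X,float)+t
    if c=="wrist":
        th=np.arctan2(np.hypot(X[0],X[1]),X[2]); s=th/np.hypot(X[0],X[1]); return K[0,2]+K[0,0]*s*X[0],K[1,2]+K[1,1]*s*X[1]
    return K[0,2]+K[0,0]*X[0]/X[2],K[1,2]+K[1,1]*X[1]/X[2]
def save(c,name,box=None,sc=1):
    im=bot.camera(c)[:,:,::-1].copy()
    if box: l,t,r,b=box; im=im[t:b,l:r]
    if sc!=1: im=cv2.resize(im,None,fx=sc,fy=sc,interpolation=cv2.INTER_CUBIC)
    cv2.imwrite("pics/"+name,im)
E
python3 - <<'E'
from h import *
np.set_printoptions(precision=1,suppress=True)
for n,a,b in [("column",(321,204),(371,213)),("nose",(350,199),(417,224)),("axis",(338,199),(391,219)),("small col",(302,299),(277,306)),("small nose",(324,291),(313,311))]:
    print(n,*tri([ray("scene",a),ray("top",b)]))
for n,uv in [("clip",(340,278)),("eraser",(307,229)),("tape",(221,203)),("stapler",(207,286)),("mouse",(510,347)),("pen",(400,340))]:
    print(n,onz("top",uv,10))
m=bot.cut_out("top","notebook")[0]["pixels"]
cs=cv2.findContours(m.astype(np.uint8),0,2)[0]; c=max(cs,key=cv2.contourArea)
ap=cv2.approxPolyDP(c,4,True)[:,0]; print(ap)
for p in ap: print(onz("top",p,11))
print(cv2.minAreaRect(np.array([onz("top",p[0],11)[:2] for p in c],np.float32)))
save("top","top_c.png",(320,170,540,300),3.5)
save("scene","sc_c.png",(250,150,450,300),4)
E
```

```text
column [463.7  52.   82.8] [3.142616641217042, 3.1426166412169128]
nose [454.9 -23.9  58.9] [3.8274901686133616, 3.8274901686134504]
axis [452.3  19.1  87.1] [3.29093637632949, 3.2909363763295163]
small col [306.9 205.7  76.7] [5.553702736799204, 5.553702736799242]
small nose [304.7 152.5  55.9] [1.4952181427258406, 1.495218142725862]
clip [364.6 104.6  10. ]
eraser [453.6 163.9  10. ]
tape [501.7 321.1  10. ]
stapler [350.1 340.3  10. ]
mouse [ 244.4 -190.7   10. ]
pen [256.2   0.5  10. ]
[[397 195]
 [397 210]
 [414 221]
 [398 235]
 [400 274]
 [516 273]
 [510 194]]
[517.2  -0.2  11. ]
[489.    0.4  11. ]
[468.5 -29.9  11. ]
[442.6  -0.3  11. ]
[371.8  -2.2  11. ]
[ 373.9 -209.1   11. ]
[ 519.5 -207.3   11. ]
((444.7898254394531, -104.88815307617188), (152.78829956054688, 213.2669219970703), 0.11911507695913315)
```

View pics/top_c.png

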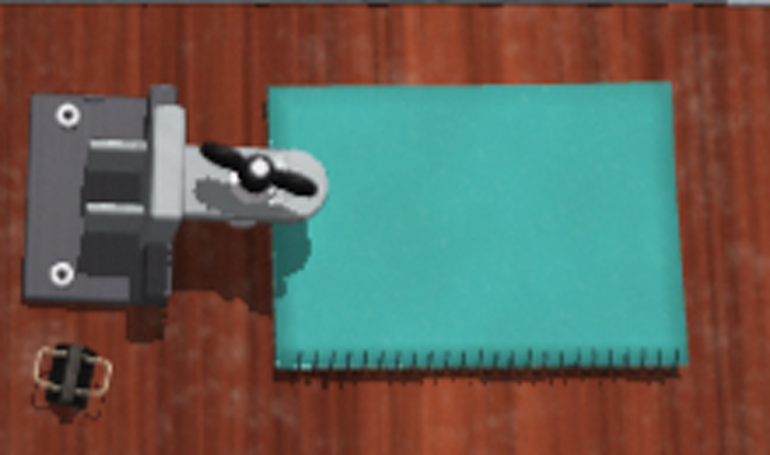

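View pics/sc_c.png

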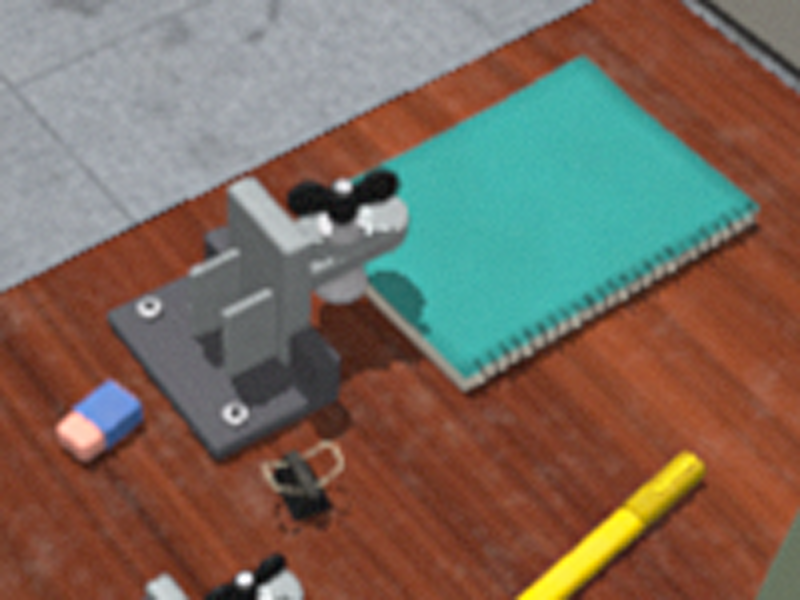

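Run:
```python
from h import *
np.set_printoptions(precision=1,suppress=True)
f=lambda p:(320+p[0]/3.5,170+p[1]/3.5)
g=lambda p:(250+p[0]/4,150+p[1]/4)
for n,p,z in [("plate back far",(32,95),10),("plate back near",(22,298),10),("plate front near",(128,303),10),("stop far",(176,87),34),("stop near",(173,304),34),("colfar",(184,108),94),("colnear",(184,218),94),("hub",(259,165),91),("wing tipfront",(314,188),86),("wingtipback",(205,148),86),("nosetip",(328,187),58),("nb fl",(268,87),11),("nb nl",(274,366),11),("nb fr",(672,82),11),("nb nr",(688,364),11)]:
    print(n,onz("top",f(p),z))
print("scene")
for n,p,z in [("plate back far",(110,318),10),("plate back near",(218,458),10),("stop near",(338,375),34),("hub",(344,190),93),("wingtipfront",(398,180),86),("wingtipback",(290,192),86),("nb near-left bottom",(466,388),0),("nb nr top",(756,208),11),("nb far-r",(585,58),11),("nb nl",(466,376),11)]:
    print(n,onz("scene",g(p),z))
```

```text
plate back far [513.2 123.9  10. ]
plate back near [405.8 129.   10. ]
plate front near [403.2  74.8  10. ]
stop far [510.9  50.7  34. ]
stop near [399.   53.8  34. ]
colfar [483.9  52.4  94. ]
colnear [430.5  53.2  94. ]
hub [456.8  16.9  91. ]
wing tipfront [446.8  -9.7  86. ]
wingtipback [466.3  41.9  86. ]
nosetip [453.5 -21.2  58. ]
nb fl [517.5   0.6  11. ]
nb nl [370.8   0.9  11. ]
nb fr [ 520.6 -211.1   11. ]
nb nr [ 372.1 -210.    11. ]
scene
plate back far [509.9 125.4  10. ]
plate back near [402.6 130.3  10. ]
stop near [395.9  63.1  34. ]
hub [451.   21.1  93. ]
wingtipfront [446.6  -9.5  86. ]
wingtipback [470.6  39.6  86. ]
nb near-left bottom [373.1  -2.9   0. ]
nb nr top [ 374.6 -206.6   11. ]
nb far-r [ 521.1 -210.6   11. ]
nb nl [372.9  -1.5  11. ]
```

>>> carry_out([
  [0.028,0.03,0,0,0,-0.108,1],
  [0.028,0.03,0,0,0,-0.108,1],
  [0.028,0.03,0,0,0,-0.108,1],
  [0.028,0.03,0,0,0,0,1],
  [0.028,0.03,0,0,0,0,1],
], newtons=10)

```text
t: 2.37
tcp_pos: [302.7, -403.1, 213.2]
ee_rot: [0.002, 1.0, -0.03, -0.001]
wrist_force: [-0.6, 0.2, 1.7]
width: 60.7
```

>>> carry_out([
  [0.028,0.03,-0.005,0,0,0,1],
  [0.028,0.03,-0.005,0,0,0,1],
  [0.025,0.028,-0.015,0,0,0,1],
  [0.025,0.028,-0.02,0,0,0,1],
  [0.02,0.02,-0.025,0,0,0,1],
])

```text
t: 2.78
tcp_pos: [434.7, -264.4, 149.3]
ee_rot: [0.007, 1.0, -0.03, 0.006]
wrist_force: [0.8, -0.5, 0.0]
width: 27.3
```

>>> carry_out([
  [0.006,0.009,-0.04,0,0,0.02,1],
  [0.003,0.008,-0.04,0,0,0,1],
  [0,0,-0.03,0,0,0,1],
  [0,0,-0.01,0,0,0,1],
  [0,0,0,0,0,0,1],
])

```text
t: 3.2
tcp_pos: [447.9, -239.5, 22.5]
ee_rot: [0.006, 1.0, -0.014, 0.007]
wrist_force: [-0.2, -0.2, -0.3]
width: 0.2
```

Run:
```python
from h import *
save("top","t1.png",(300,150,560,345),3)
save("scene","s1.png",(250,100,510,295),3)
print(bot.observe()["tcp_pos"],bot.observe()["ee_rot"])
```

```text
[ 449.09014464 -240.60643679   24.76262056] [ 0.00726084  0.99982794 -0.01451569  0.00898149]
```

View pics/t1.png

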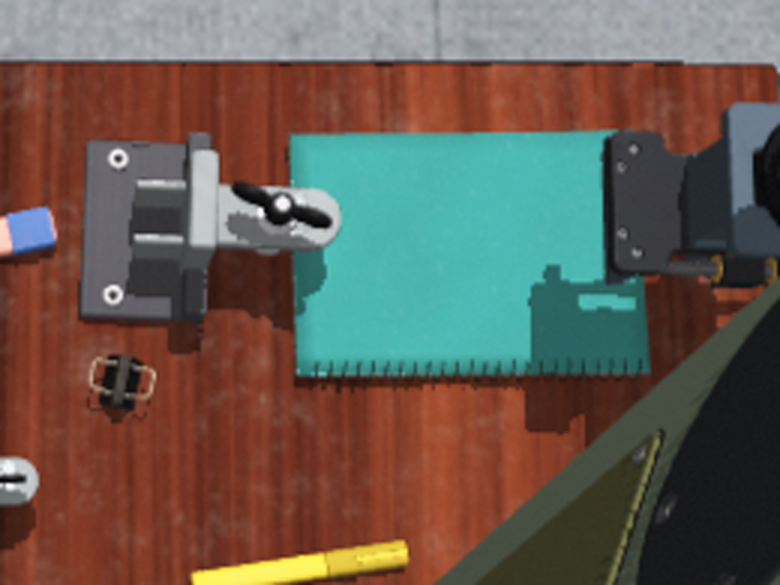

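View pics/s1.png

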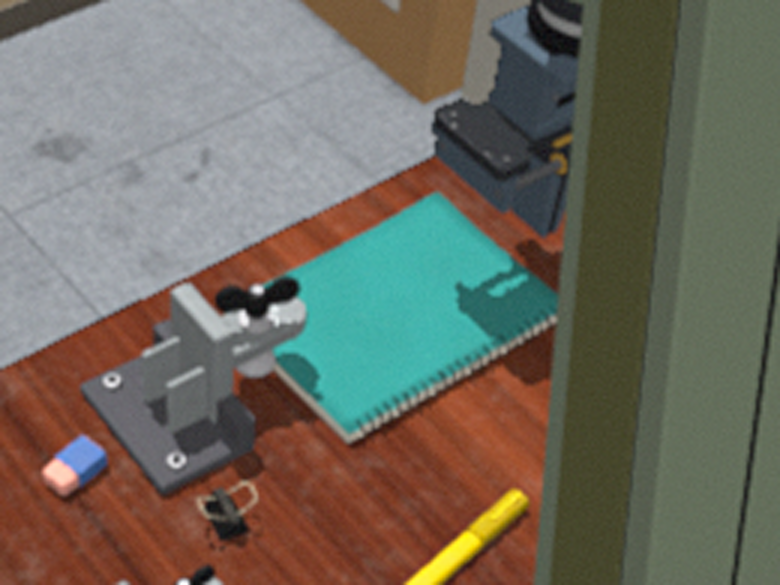

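The picture shows the fingers beyond the notebook's free end (crop 648,370 to 615,130). Everything else is unmoved. Next I lower the fingers and push.

>>> carry_out([
  [0,0,-0.012,0.014,0.017,0.0,1],
  [0,0,-0.005,0,0,0,1],
  [0,0,0,0,0,0,1],
])

```text
t: 3.55
tcp_pos: [452.2, -243.1, 11.6]
ee_rot: [0.003, 1.0, -0.015, 0.004]
wrist_force: [-1.0, -0.2, 0.6]
width: 0.2
```

>>> carry_out([
  [-0.003,0,-0.003,0,0,0,1],
  [-0.003,0.006,-0.003,0,0,0,1],
  [0,0.008,0,0,0,0,1],
  [0,0.008,0,0,0,0,1],
])

```text
t: 3.88
tcp_pos: [447.5, -222.6, 8.7]
ee_rot: [0.005, 1.0, -0.017, 0.008]
wrist_force: [-0.1, 0.1, -0.2]
width: 0.3
```

>>> carry_out([
  [0,0,-0.003,0,0,0,1],
  [0,0.005,-0.002,0,0,0,1],
  [0,0.006,0,0,0,0,1],
  [0,0.006,0,0,0,0,1],
])

```text
t: 4.22
tcp_pos: [448.4, -204.3, 4.7]
ee_rot: [0.007, 1.0, -0.015, 0.01]
wrist_force: [-1.1, -2.4, -0.8]
width: 0.7
```

Run:
```python
from h import *
o=bot.observe();print(o["tcp_pos"],o["wrist_force"],o["ee_rot"])
save("top","t2.png",(300,150,560,345),3)
```

```text
[ 448.35443492 -204.26240889    4.72208473] [-1.09625995 -2.43475379 -0.82418528] [ 0.00664812  0.99981268 -0.01524347  0.00990149]
```

View pics/t2.png

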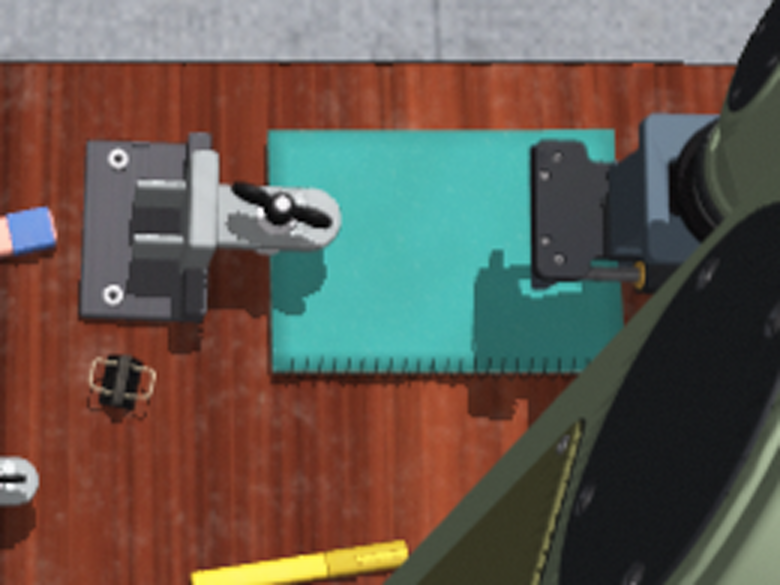

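>>> carry_out([
  [0,0.006,0.0,0.01,0.01,0,1],
  [0,0.006,0,0,0,0,1],
  [0,0.006,0,0,0,0,1],
  [0,0.005,0,0,0,0,1],
])

```text
t: 4.6
tcp_pos: [448.4, -178.5, 4.5]
ee_rot: [0.001, 1.0, -0.015, 0.004]
wrist_force: [0.0, -2.6, -0.5]
width: 0.4
```

Run:
```python
from h import *
save("top","t3.png",(300,150,560,345),3)
```

```text
(no output)
```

View pics/t3.png

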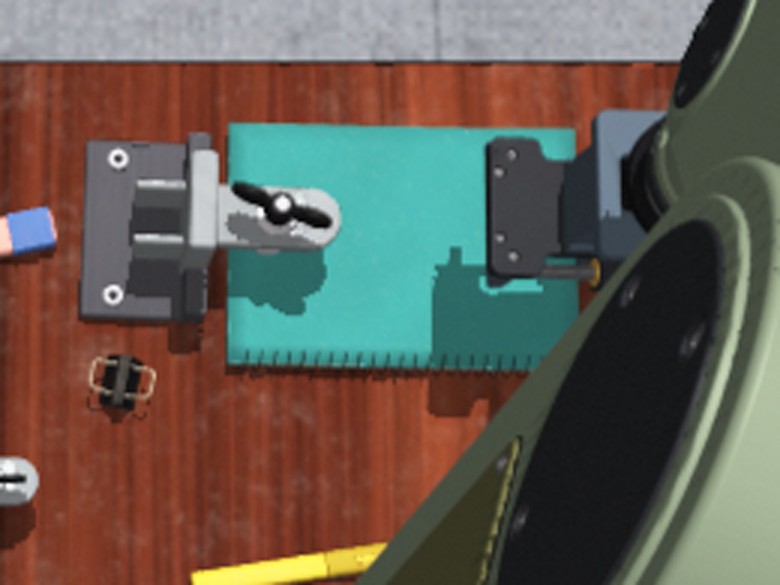

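>>> carry_out([
  [0,0.005,0.0,0,0,0,1],
  [0,0.003,0,0,0,0,1],
  [0,0.003,0,0,0,0,1],
])

```text
t: 4.9
tcp_pos: [448.2, -165.5, 4.5]
ee_rot: [0.001, 1.0, -0.015, 0.004]
wrist_force: [0.0, -2.6, -0.8]
width: 0.6
```

>>> carry_out([
  [0,0.003,0,0,0,0,1],
  [0,0.002,0,0,0,0,1],
])

```text
t: 5.07
tcp_pos: [447.7, -164.8, 4.7]
ee_rot: [0.006, 1.0, -0.011, 0.004]
wrist_force: [-3.2, -12.7, -0.4]
width: 0.6
```

>>> carry_out([
  [0,0.003,0,0,0,0,1],
  [0,0.003,0,0,0,0,1],
])

```text
t: 5.23
tcp_pos: [447.2, -164.7, 4.9]
ee_rot: [0.011, 1.0, -0.007, 0.003]
wrist_force: [-3.0, -18.1, -1.7]
width: 0.5
```

Run:
```python
from h import *
save("top","t4.png",(300,150,560,345),3)
```

```text
(no output)
```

View pics/t4.png

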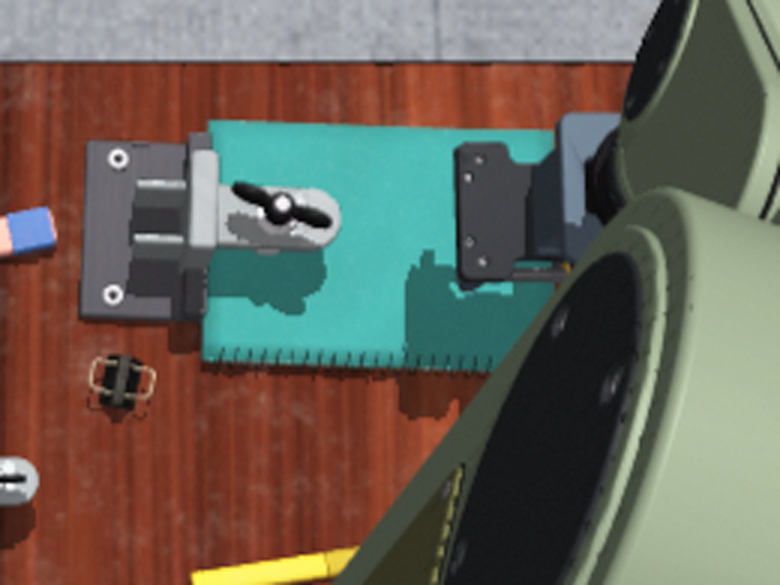

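>>> carry_out([
  [0,-0.012,0,0,0,0,1],
  [0,-0.02,0,-0.012,0.0,0,1],
  [0,-0.01,0.03,0,0,0,1],
  [0,0,0.04,0,0,0,1],
  [0,0,0.04,0,0,0,1],
])

```text
t: 5.7
tcp_pos: [438.5, -203.5, 109.6]
ee_rot: [0.011, 1.0, -0.008, -0.008]
wrist_force: [0.8, 0.1, -1.0]
width: 0.8
```

Run:
```python
from h import *
np.set_printoptions(precision=1,suppress=True)
o=bot.observe();print(o["tcp_pos"],o["wrist_force"],o["ee_rot"])
save("top","t5.png",(300,150,560,345),3)
im=bot.camera("wrist");cv2.imwrite("pics/w5.png",im[:,:,::-1])
p=P("wrist");print(-p[1].T@p[2],p[1])
for q in("wing_a","screw_axis","column_top","nose_top"):
    for d in bot.landmark_of("wrist",q)[:3]:print(q,round(d["score"],2),d["location"])
```

```text
[ 438.5 -203.5  109.6] [ 0.8  0.1 -1. ] [ 0.  1. -0. -0.]
[ 517.  -202.1  285.1] [[-0.  -1.   0. ]
 [-1.   0.   0.3]
 [-0.3 -0.  -1. ]]
wing_a 0.6 [252.3, 32.6]
wing_a 0.45 [240.9, 2.9]
screw_axis 0.56 [242.9, 18.6]
screw_axis 0.56 [226.2, 138.7]
nose_top 0.9 [236.7, 74.2]
```

View pics/t5.png

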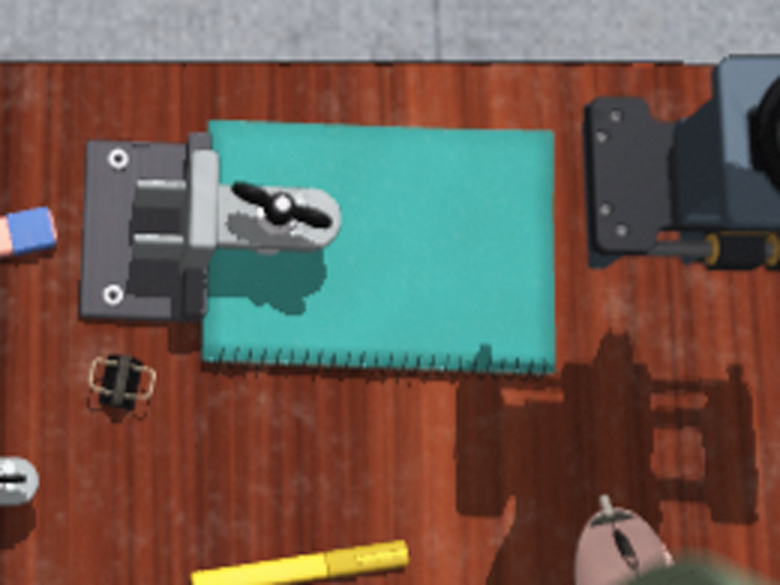

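View pics/w5.png

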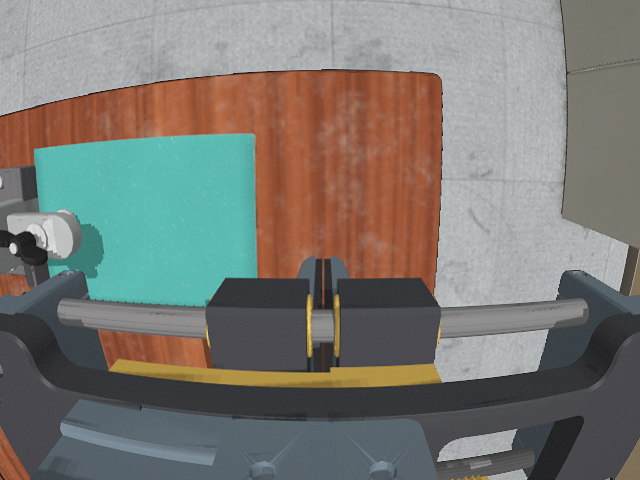

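Run:
```python
from h import *
np.set_printoptions(precision=1,suppress=True)
im=cv2.imread("pics/w5.png")[230:330,250:390]
cv2.imwrite("pics/w5c.png",cv2.resize(im,None,fx=5,fy=5,interpolation=2))
o=bot.observe();T=o["tcp_pos"]
for d in [(0,0,0),(0,10,0),(0,-10,0),(16,0,0),(-16,0,0),(16,-13.5,0),(16,13.5,0)]:
    u=proj("wrist",T+np.array(d)); print(d,np.array(u),(np.array(u)-[250,230])*5)
f=lambda p:(300+p[0]/3,150+p[1]/3)
for p in [(209,122),(204,362),(553,130),(554,370)]: print(onz("top",f(p),11))
```

```text
(0, 0, 0) [322.1 291.9] [360.3 309.5]
(0, 10, 0) [301.9 292.3] [259.7 311.6]
(0, -10, 0) [342.1 291.4] [460.6 307. ]
(16, 0, 0) [321.6 261.6] [357.8 158.1]
(-16, 0, 0) [322.5 320.1] [362.6 450.7]
(16, -13.5, 0) [349.4 261. ] [497.2 154.9]
(16, 13.5, 0) [293.6 262.2] [218.  160.9]
[525.3  49.7  11. ]
[377.7  54.7  11. ]
[ 520.7 -160.3   11. ]
[ 373.2 -153.1   11. ]
```

View pics/w5c.png

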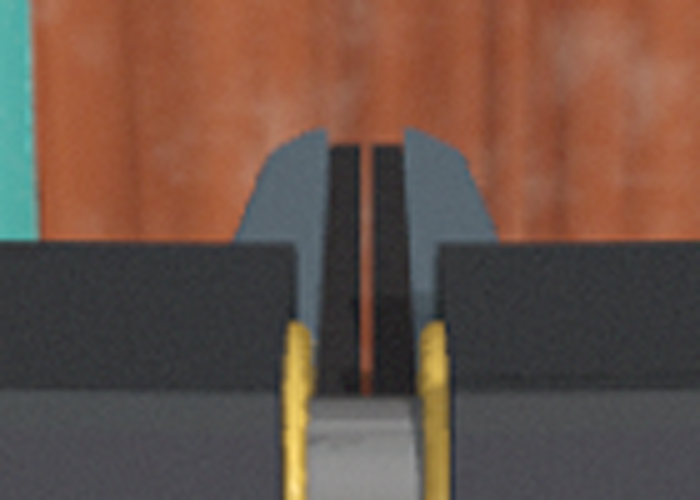

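Notebook home: its end edge lies on the stop (y≈50..55, stop ≈52) at the clamp's own slope, about 0.034 rad. Next comes the first wing stroke.

>>> carry_out([
  [0,0.035,0,0.02,-0.015,0,1],
  [0,0.04,0,0,0,0,1],
  [0,0.04,0,0,0,0,1],
  [0,0.035,0,0,0,0,1],
  [0,0.015,-0.01,0,0,0,1],
])

```text
t: 6.42
tcp_pos: [434.4, -34.2, 91.0]
ee_rot: [-0.0, 1.0, -0.012, -0.006]
wrist_force: [0.6, 0.1, -0.2]
width: 0.7
```

>>> carry_out([
  [0,0.0,-0.006,0,0,0,1],
  [0,0,-0.003,0,0,0,1],
  [0,0,0,0,0,0,1],
])

```text
t: 6.67
tcp_pos: [429.4, -30.5, 76.4]
ee_rot: [-0.001, 1.0, -0.009, -0.013]
wrist_force: [-0.6, -0.2, -0.2]
width: 0.4
```

Run:
```python
from h import *
save("top","t6.png",(350,180,480,277),6)
save("scene","s6.png",(280,160,410,257),6)
o=bot.observe();print(o["tcp_pos"],o["ee_rot"])
```

```text
[430.23374272 -31.1988006   77.21630864] [-9.92144212e-04  9.99886134e-01 -9.64871396e-03 -1.15601626e-02]
```

View pics/t6.png

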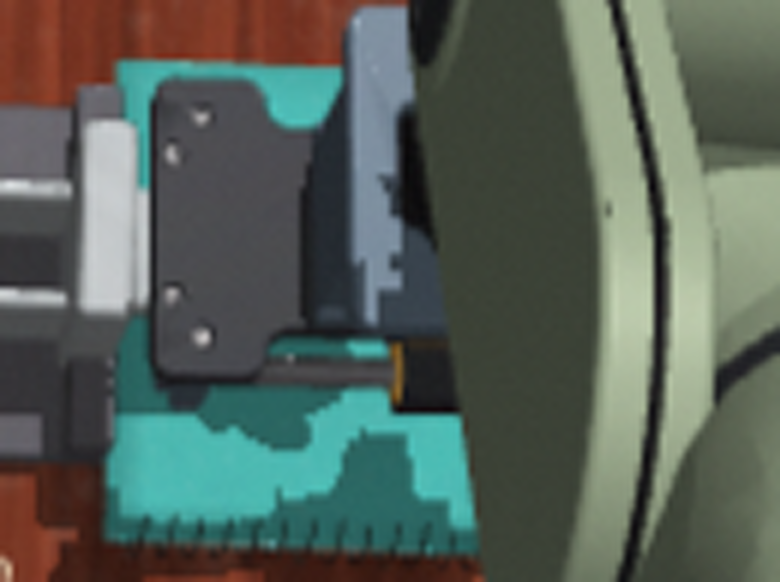

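View pics/s6.png

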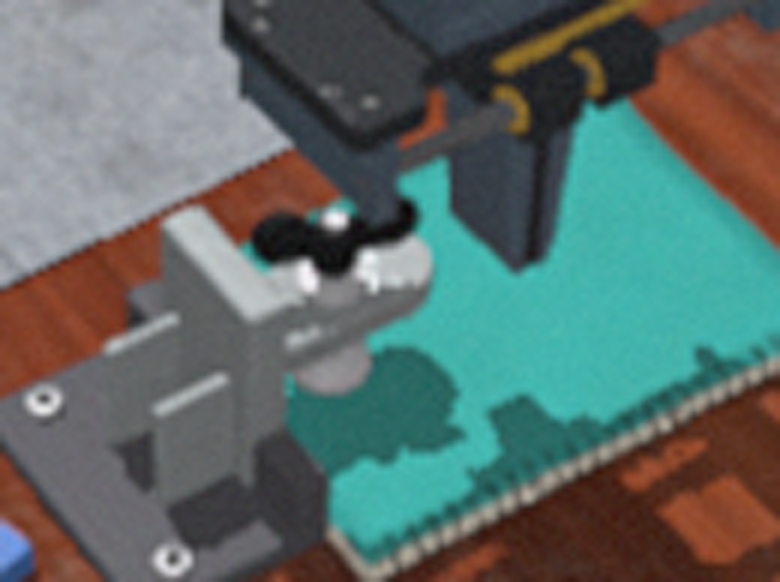

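>>> carry_out([
  [0.007,0,0.001,0,0,0,1],
  [0,0.005,0,0,0,0,1],
  [0,0.004,0,0,0,0,1],
  [0,0.004,0,0,0,0,1],
])

```text
t: 7.1
tcp_pos: [439.6, -20.9, 79.0]
ee_rot: [-0.001, 1.0, -0.013, -0.01]
wrist_force: [1.2, -0.5, -0.3]
width: 0.2
```

>>> carry_out([
  [-0.001,0.004,0,0,0,0,1],
  [-0.001,0.004,0,0,0,0,1],
  [-0.001,0.004,0,0,0,0,1],
])

```text
t: 7.35
tcp_pos: [431.9, -14.4, 79.1]
ee_rot: [0.006, 1.0, -0.009, -0.015]
wrist_force: [-6.2, -8.2, 3.1]
width: 0.4
```

Run:
```python
from h import *
save("scene","s7.png",(280,160,410,257),6)
o=bot.observe();print(o["tcp_pos"],o["ee_rot"])
```

```text
[430.97230955 -13.66134206  78.91328257] [ 0.00583329  0.9998066  -0.00944592 -0.01623317]
```

View pics/s7.png

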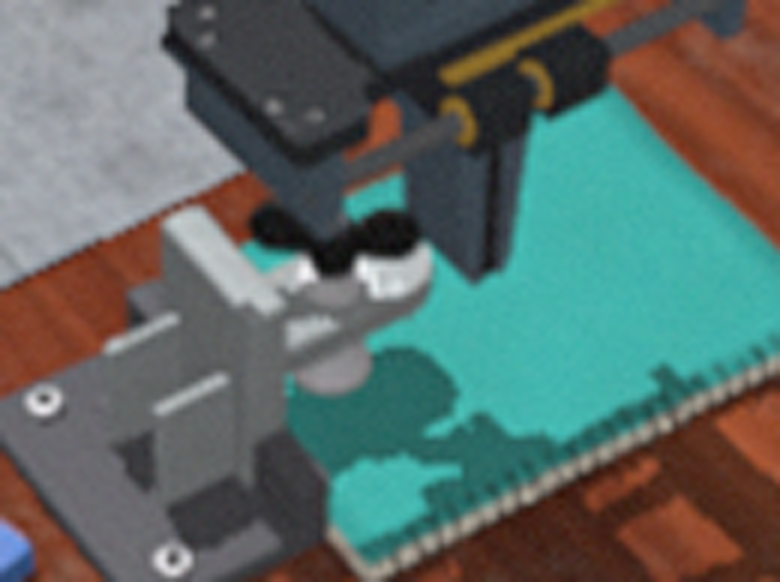

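>>> carry_out([
  [0.0,0.004,0,0,0,0,1],
  [0.0,0.004,0,0,0,0,1],
  [0,0.004,0,0,0,0,1],
])

```text
t: 7.65
tcp_pos: [424.2, -3.9, 78.3]
ee_rot: [0.009, 1.0, -0.008, -0.023]
wrist_force: [-0.7, -1.4, 0.9]
width: 0.5
```

Run:
```python
from h import *
save("scene","s8.png",(280,160,410,257),6)
o=bot.observe();print(o["tcp_pos"],o["ee_rot"])
```

```text
[424.41685438  -3.19284513  78.2902197 ] [ 0.00860242  0.99967798 -0.00810787 -0.02245439]
```

View pics/s8.png

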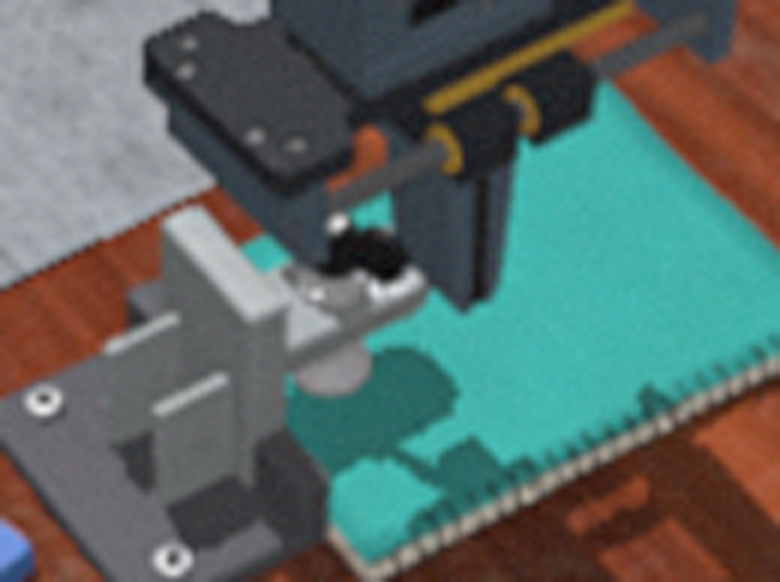

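>>> carry_out([
  [0.003,0.003,0,0.01,-0.02,0,1],
  [0.003,0.003,0,0.005,-0.02,0,1],
  [0.002,0.003,0,0,0,0,1],
])

```text
t: 7.95
tcp_pos: [432.4, 6.7, 78.3]
ee_rot: [0.0, 1.0, -0.008, -0.001]
wrist_force: [-3.6, -2.8, -0.0]
width: 0.5
```

>>> carry_out([
  [-0.005,0.0,0,0,0,0,1],
  [0,0.002,0,0,0,0,1],
])

```text
t: 8.12
tcp_pos: [428.3, 9.2, 78.6]
ee_rot: [0.0, 1.0, -0.008, 0.0]
wrist_force: [-1.6, -2.0, -1.1]
width: 0.5
```

Run:
```python
from h import *
save("scene","s9.png",(280,160,410,257),6)
o=bot.observe();print(o["tcp_pos"],o["ee_rot"])
```

```text
[428.54523636   9.49541767  78.60139973] [ 8.46040551e-05  9.99970071e-01 -7.72863850e-03  3.42795369e-04]
```

View pics/s9.png

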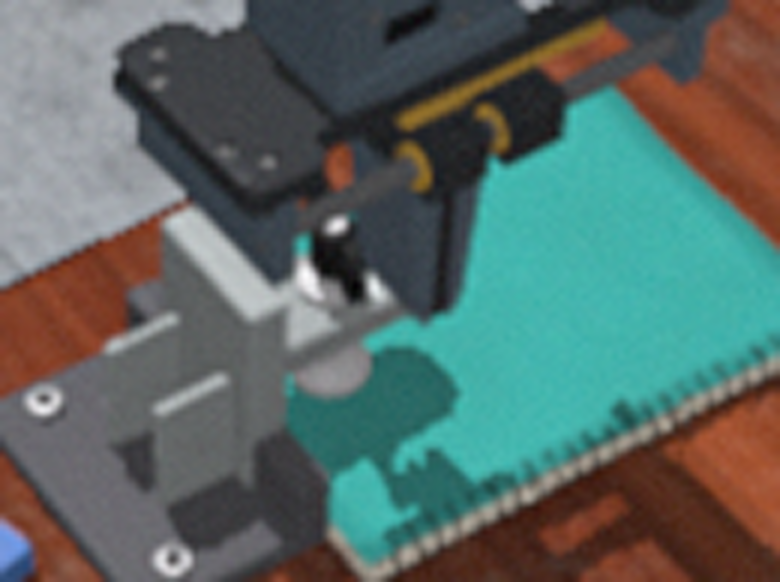

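>>> carry_out([
  [-0.001,0.003,0,0,0,0,1],
  [0,0.003,0,0,0,0,1],
  [0,0.003,0,0,0,0,1],
])

```text
t: 8.42
tcp_pos: [428.8, 18.8, 79.0]
ee_rot: [0.0, 1.0, -0.008, 0.002]
wrist_force: [-0.7, -0.2, -0.6]
width: 0.7
```

Run:
```python
from h import *
save("scene","s10.png",(280,160,410,257),6)
o=bot.observe();print(o["tcp_pos"],o["ee_rot"])
```

```text
[428.78492406  19.23818257  78.9593019 ] [ 8.80025370e-05  9.99967117e-01 -7.90648007e-03  1.80153640e-03]
```

View pics/s10.png

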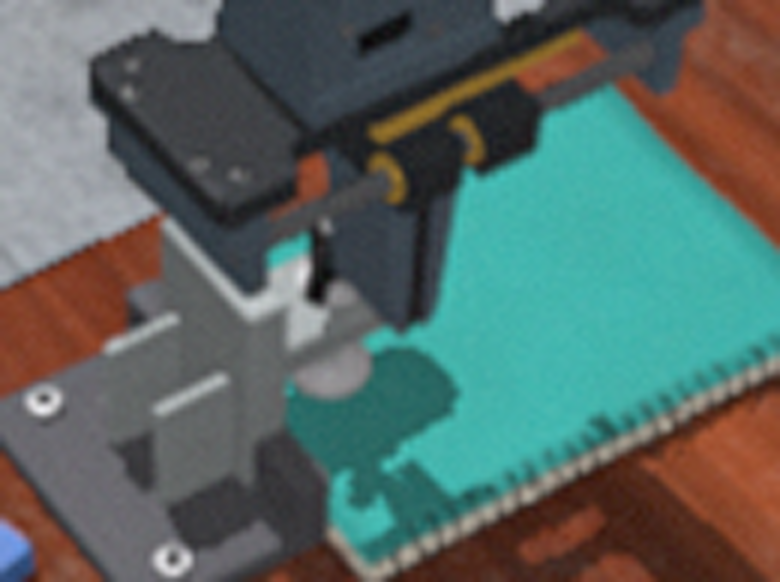

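>>> carry_out([
  [-0.002,-0.01,0,0,0,0,1],
  [0,-0.02,0,0,0,0,1],
  [0,-0.015,0.02,0,0,0,1],
  [0,0,0.035,0,0,0,1],
  [0.02,0,0.02,0,0,0,1],
])

```text
t: 8.88
tcp_pos: [440.6, -26.7, 152.2]
ee_rot: [-0.002, 1.0, -0.007, -0.005]
wrist_force: [0.1, -0.2, -0.4]
width: 0.7
```

Run:
```python
from h import *
save("scene","s11.png",(280,160,410,257),6)
save("top","t11.png",(350,180,480,277),6)
o=bot.observe();print(o["tcp_pos"],o["ee_rot"])
```

```text
[447.86507598 -26.85207182 153.6739922 ] [-0.00136608  0.99997755 -0.00641411  0.00137405]
```

View pics/s11.png

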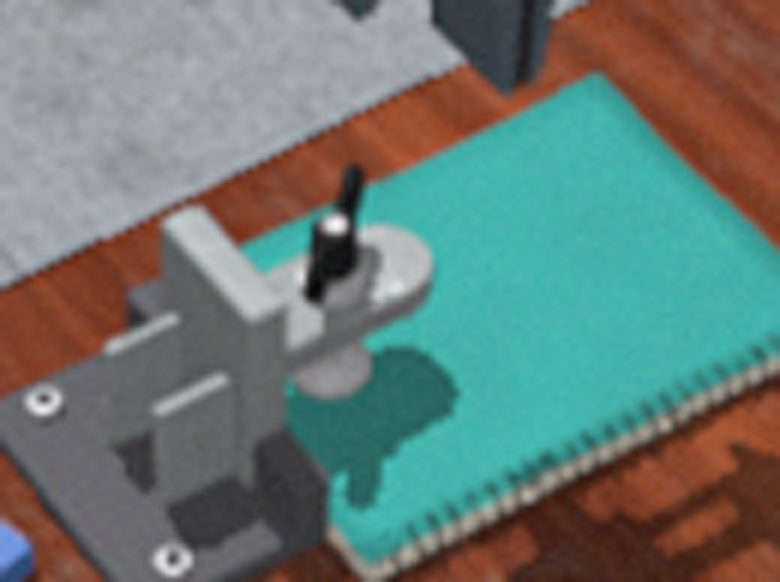

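View pics/t11.png

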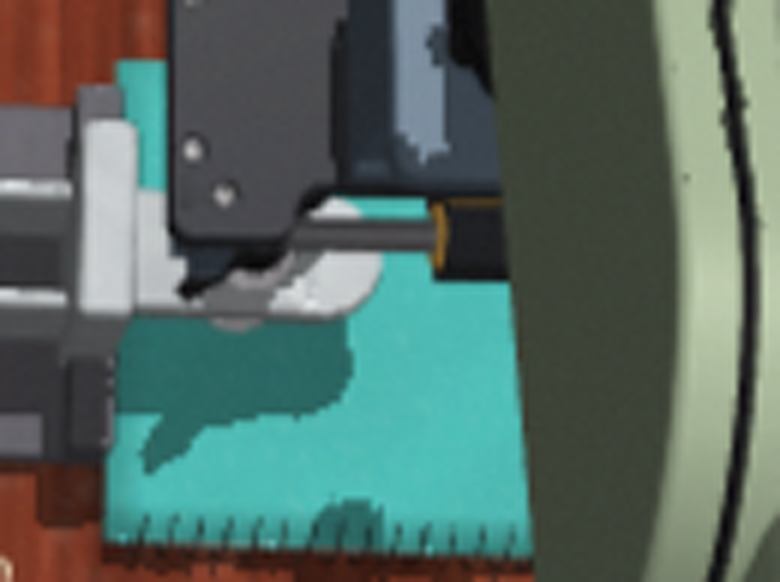

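```bash
cat >> h.py <<'E'
def wang(a,b,z,x0=280,y0=160,s=6):
    A=onz("scene",(x0+a[0]/s,y0+a[1]/s),z);B=onz("scene",(x0+b[0]/s,y0+b[1]/s),z)
    d=A-B; print("tips",A,B,"mid",(A+B)/2,"len",np.hypot(*d[:2]),"world deg",np.degrees(np.arctan2(d[1],d[0])))
E
python3 - <<'E'
from h import *
np.set_printoptions(precision=1,suppress=True)
wang((353,172),(317,290),88)
wang((353,172),(317,290),84)
E
```

```text
tips [471.6  -1.5  88. ] [434.7  40.7  88. ] mid [453.1  19.6  88. ] len 56.062134428638124 world deg -48.739537239783544
tips [474.8  -4.1  84. ] [437.6  38.3  84. ] mid [456.2  17.1  84. ] len 56.390153386426526 world deg -48.73953723978362
```

>>> carry_out([
  [0.03,0,0,0,0,0,1],
  [0.016,0.018,-0.015,0,0,0,1],
  [0.002,0.02,-0.025,0,0,0,1],
  [0,0.014,-0.02,0,0,0,1],
  [0,0,0,0,0,0,1],
])

```text
t: 9.4
tcp_pos: [495.5, 25.2, 89.7]
ee_rot: [-0.002, 1.0, -0.008, 0.002]
wrist_force: [-0.7, 0.5, 1.0]
width: 0.5
```

>>> carry_out([
  [0,0,-0.008,0,0,0,1],
  [0,0,-0.003,0,0,0,1],
  [0,0,0,0,0,0,1],
])

```text
t: 9.65
tcp_pos: [493.2, 24.5, 76.4]
ee_rot: [-0.002, 1.0, -0.007, -0.001]
wrist_force: [0.0, 0.4, -0.5]
width: 0.3
```

Run:
```python
from h import *
save("scene","s12.png",(280,160,410,257),6)
o=bot.observe();print(o["tcp_pos"],o["ee_rot"])
```

```text
[493.1616536   24.36071468  76.66171626] [-1.83768183e-03  9.99968767e-01 -7.65110867e-03 -7.40673720e-04]
```

View pics/s12.png

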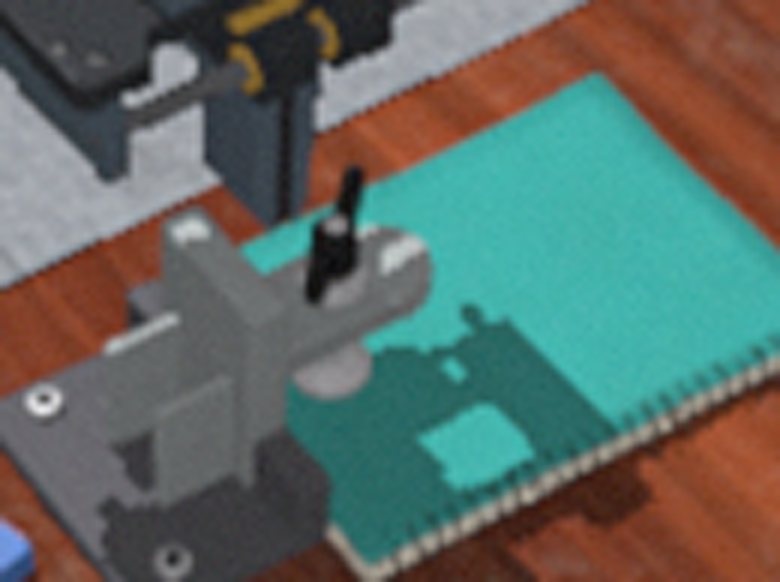

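>>> carry_out([
  [-0.005,-0.004,0,0,0,0,1],
  [-0.005,-0.005,0,0,0,0,1],
  [-0.004,-0.005,0,0,0,0,1],
  [-0.004,-0.006,0,0,0,0,1],
])

```text
t: 10.03
tcp_pos: [481.6, 3.6, 80.4]
ee_rot: [-0.004, 1.0, -0.01, 0.009]
wrist_force: [1.4, -0.5, 0.5]
width: 0.6
```

>>> carry_out([
  [-0.003,-0.006,-0.002,0,0,0,1],
  [-0.004,-0.005,-0.001,0,0,0,1],
  [-0.005,-0.004,0,0,0,0,1],
  [-0.005,-0.002,0,0,0,0,1],
])

```text
t: 10.37
tcp_pos: [465.1, -16.9, 79.6]
ee_rot: [-0.004, 1.0, -0.011, 0.013]
wrist_force: [1.2, -0.5, 0.4]
width: 0.6
```

Run:
```python
from h import *
save("scene","s13.png",(280,160,410,257),6)
o=bot.observe();print(o["tcp_pos"],o["ee_rot"])
```

```text
[463.47887378 -17.00660174  79.44538318] [-0.00342158  0.99986714 -0.01069634  0.01181458]
```

View pics/s13.png

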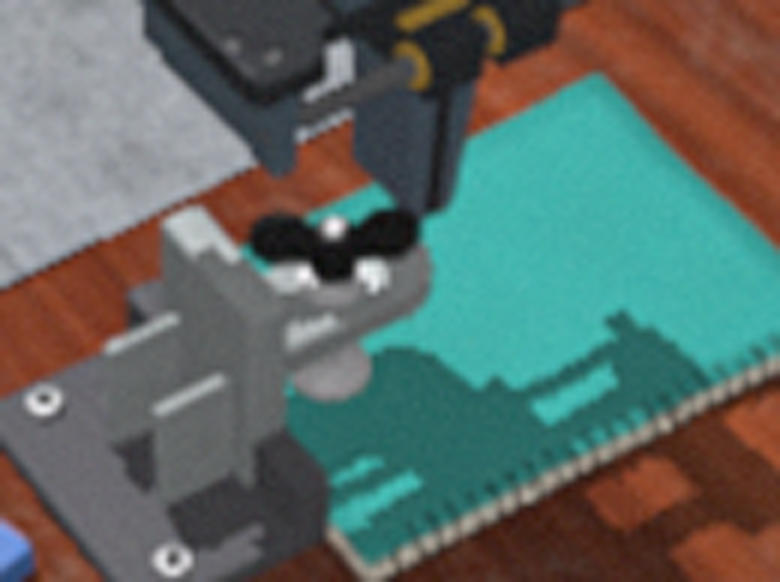

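>>> carry_out([
  [-0.005,0,0,0,0,0,1],
  [-0.005,0.001,0,0,0,0,1],
  [-0.005,0,0,0,0,0,1],
  [-0.005,0.0,0,0,0,0,1],
  [-0.003,0.002,0,0,0,0,1],
])

```text
t: 10.83
tcp_pos: [435.7, -14.6, 78.8]
ee_rot: [-0.003, 1.0, -0.01, 0.009]
wrist_force: [0.1, -0.8, -0.4]
width: 0.3
```

Run:
```python
from h import *
save("scene","s14.png",(280,160,410,257),6)
o=bot.observe();print(o["tcp_pos"],o["ee_rot"])
```

```text
[435.05572296 -14.14292362  78.74110575] [-0.00306374  0.99990028 -0.01044704  0.00899486]
```

View pics/s14.png

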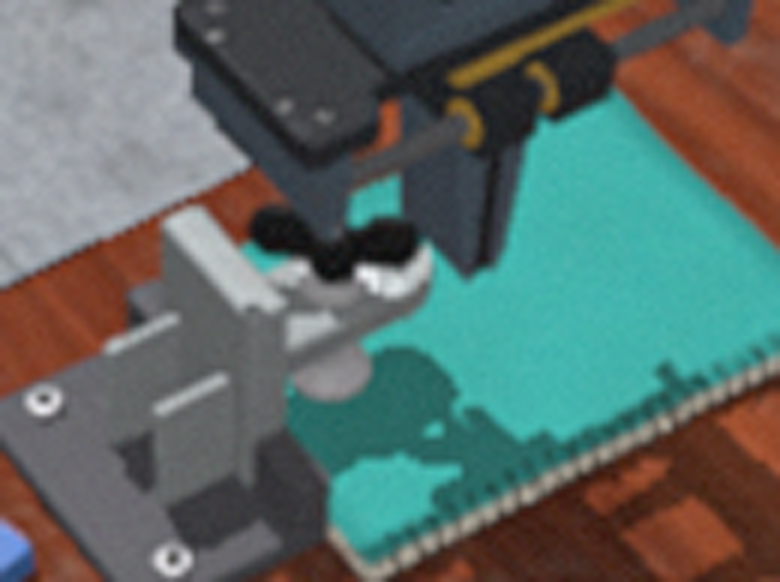

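>>> carry_out([
  [0,0.004,0,0,0,0,1],
  [0,0.004,0,0,0,0,1],
  [0,0.004,0,0,0,0,1],
  [0,0.004,0,0,0,0,1],
])

```text
t: 11.22
tcp_pos: [430.9, 2.1, 77.9]
ee_rot: [-0.002, 1.0, -0.01, 0.005]
wrist_force: [-0.9, -1.5, -0.1]
width: 0.6
```

>>> carry_out([
  [0,0.004,0,0,0,0,1],
  [0,0.004,0,0,0,0,1],
  [0,0.004,0,0,0,0,1],
  [0,0.004,0,0,0,0,1],
])

```text
t: 11.55
tcp_pos: [431.4, 19.8, 77.5]
ee_rot: [-0.001, 1.0, -0.009, 0.005]
wrist_force: [0.3, -2.2, -0.2]
width: 0.2
```

Run:
```python
from h import *
save("scene","s15.png",(280,160,410,257),6)
o=bot.observe();print(o["tcp_pos"],o["ee_rot"])
```

```text
[431.41488668  20.42324823  77.51841018] [-0.00168904  0.99994593 -0.00903367  0.00486593]
```

View pics/s15.png

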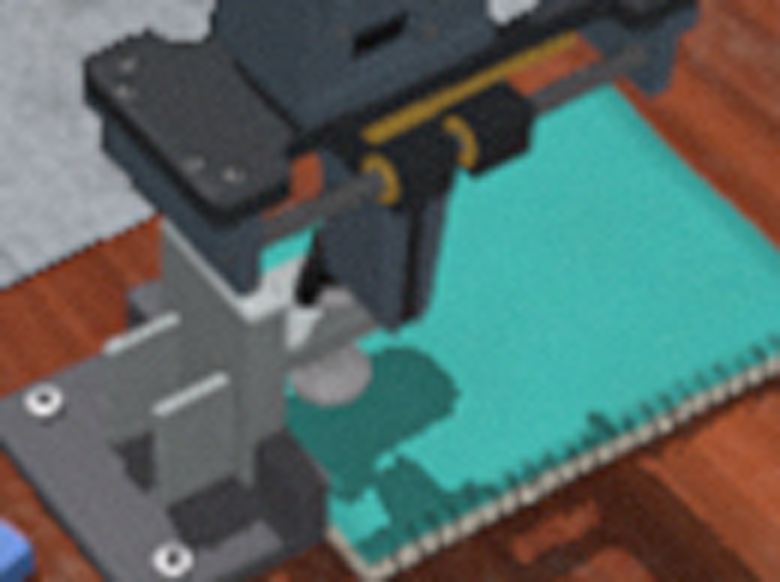

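>>> carry_out([
  [-0.002,-0.01,0,0,0,0,1],
  [0,-0.02,0,0,0,0,1],
  [0,-0.015,0.02,0,0,0,1],
  [0,0,0.035,0,0,0,1],
  [0.02,0,0.02,0,0,0,1],
])

```text
t: 12.02
tcp_pos: [443.7, -25.0, 151.0]
ee_rot: [-0.004, 1.0, -0.008, -0.001]
wrist_force: [0.5, -0.1, -0.4]
width: 0.5
```

>>> carry_out([
  [0.03,0,0,0,0,0,1],
  [0.016,0.018,-0.015,0,0,0,1],
  [0.002,0.02,-0.025,0,0,0,1],
  [0,0.014,-0.02,0,0,0,1],
  [0,0,0,0,0,0,1],
])

```text
t: 12.43
tcp_pos: [505.1, 25.1, 98.7]
ee_rot: [-0.005, 1.0, -0.012, 0.014]
wrist_force: [-0.8, -0.1, -0.3]
width: 0.2
```

Run:
```python
from h import *
save("scene","s16.png",(280,160,410,257),6)
o=bot.observe();print(o["tcp_pos"],o["ee_rot"])
```

```text
[505.94872875  24.24397494 100.20498028] [-0.00483256  0.99981055 -0.01178376  0.01471892]
```

View pics/s16.png

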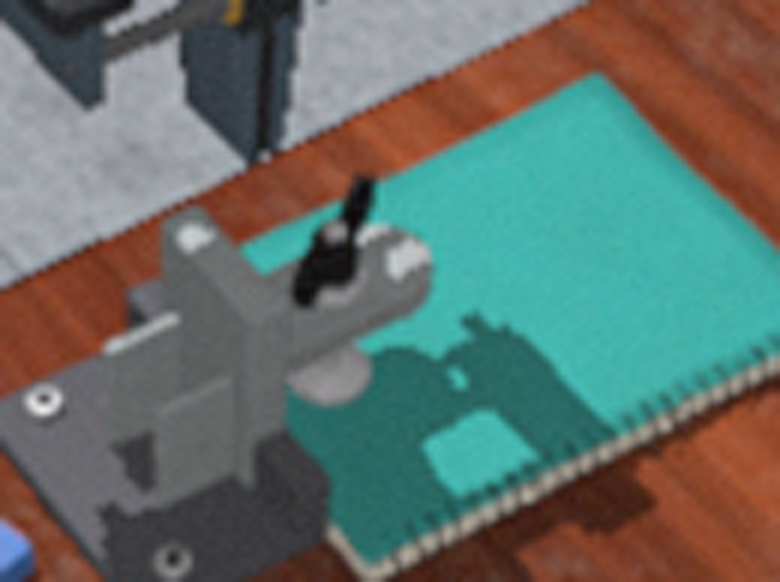

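Run:
```python
from h import *
np.set_printoptions(precision=1,suppress=True)
wang((366,182),(305,296),84)
```

```text
tips [468.5  -4.8  84. ] [437.7  43.1  84. ] mid [453.1  19.2  84. ] len 56.93393894500749 world deg -57.27829883185815
```

>>> carry_out([
  [-0.006,0,-0.012,0,0.02,0,1],
  [-0.003,0,-0.01,0,0,0,1],
  [0,0,-0.003,0,0,0,1],
  [0,0,0,0,0,0,1],
])

```text
t: 12.82
tcp_pos: [497.7, 21.6, 76.4]
ee_rot: [-0.005, 1.0, -0.013, 0.006]
wrist_force: [-0.1, 0.2, 0.5]
width: 0.7
```

>>> carry_out([
  [-0.005,-0.005,0,0,0,0,1],
  [-0.005,-0.004,0,0,0,0,1],
  [-0.004,-0.004,0,0,0,0,1],
  [-0.004,-0.004,0,0,0,0,1],
])

```text
t: 13.15
tcp_pos: [480.7, 2.6, 78.5]
ee_rot: [-0.005, 1.0, -0.013, 0.009]
wrist_force: [2.0, 0.8, -0.3]
width: 0.5
```

>>> carry_out([
  [-0.003,-0.005,0,0,0,0,1],
  [-0.003,-0.005,0,0,0,0,1],
  [-0.003,-0.003,0,0,0,0,1],
])

```text
t: 13.4
tcp_pos: [472.7, -12.2, 80.1]
ee_rot: [-0.005, 1.0, -0.014, 0.012]
wrist_force: [1.6, 0.8, -0.0]
width: 0.7
```

Run:
```python
from h import *
save("scene","s17.png",(280,160,410,257),6)
o=bot.observe();print(o["tcp_pos"],o["ee_rot"],o["wrist_force"])
```

```text
[471.87727028 -12.49753252  80.0674068 ] [-0.0051979   0.9998214  -0.01407474  0.01149119] [ 1.01732766  0.45897766 -0.97352596]
```

View pics/s17.png

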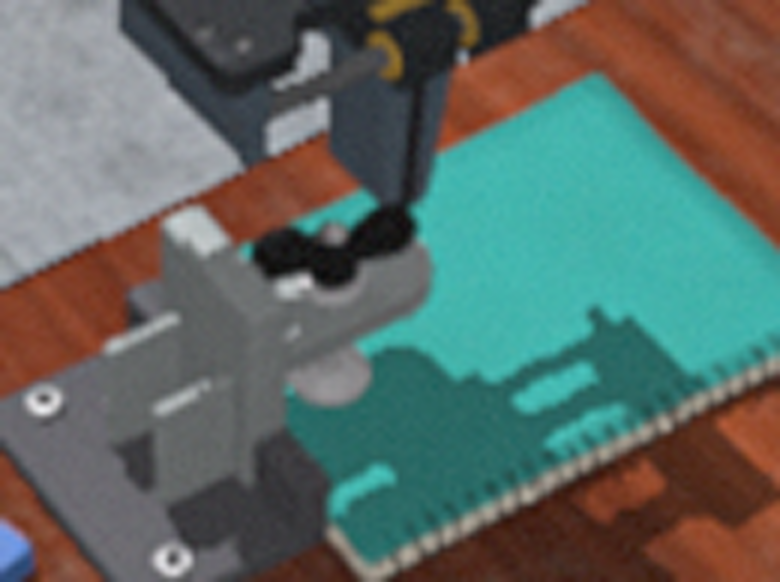

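>>> carry_out([
  [-0.003,0.001,-0.003,0,0,0,1],
  [-0.003,0,-0.002,0,0,0,1],
  [-0.003,0,0,0,0,0,1],
])

```text
t: 13.7
tcp_pos: [464.3, -12.5, 75.7]
ee_rot: [-0.005, 1.0, -0.014, 0.014]
wrist_force: [2.7, -0.9, 0.1]
width: 0.5
```

>>> carry_out([
  [-0.003,0.0,0,0,0,0,1],
  [-0.003,0,0,0,0,0,1],
])

```text
t: 13.87
tcp_pos: [458.5, -12.5, 75.6]
ee_rot: [-0.004, 1.0, -0.014, 0.015]
wrist_force: [2.5, -1.0, 0.5]
width: 0.3
```

Run:
```python
from h import *
save("scene","s18.png",(280,160,410,257),6)
o=bot.observe();print(o["tcp_pos"],o["ee_rot"],o["wrist_force"])
```

```text
[457.61175526 -12.44220203  75.46528839] [-0.00446849  0.99979412 -0.01393933  0.0140515 ] [ 2.19738805 -0.99764792  1.09832747]
```

View pics/s18.png

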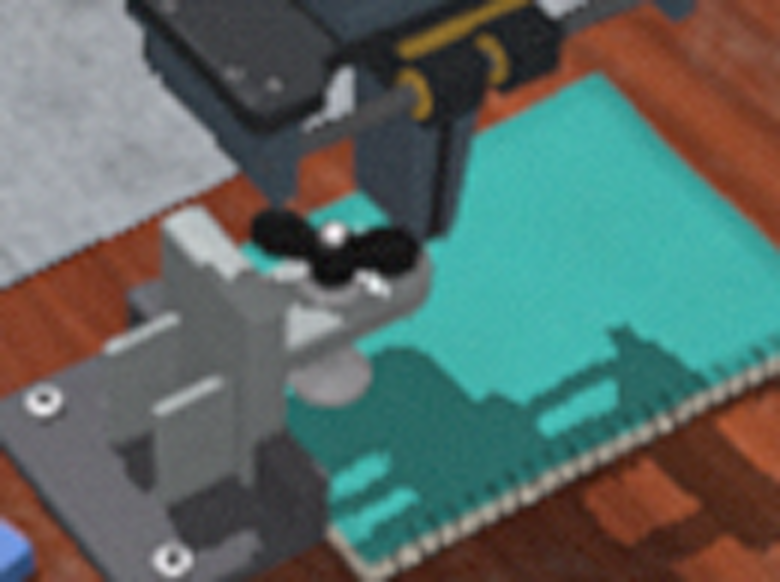

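Run:
```python
from h import *
np.set_printoptions(precision=1,suppress=True)
for z in (75,80,85): wang((417,253),(253,226),z)
# predicted tip projections for angles
ax=np.array([453.5,17.0])
for phi in (-100,-110,-120,-130,-140):
    e=np.array([np.cos(np.radians(phi)),np.sin(np.radians(phi))])
    for s in(1,-1):
        for z in (68,90):
            u=proj("scene",[*(ax+s*30*e),z]); print(phi,s,z,(u[0]-280)*6,(u[1]-160)*6)
```

```text
tips [439.   -4.4  75. ] [480.5  33.2  75. ] mid [459.7  14.4  75. ] len 56.00909440792957 world deg -137.84807118432104
tips [435.3  -1.2  80. ] [476.5  36.1  80. ] mid [455.9  17.5  80. ] len 55.6071027897926 world deg -137.84807118432104
tips [431.6   2.   85. ] [472.5  39.1  85. ] mid [452.   20.5  85. ] len 55.20511117165559 world deg -137.84807118432119
-100 1 68 418.2188042545848 241.2380837668387
-100 1 90 421.9175074151076 194.7810276888834
-100 -1 68 258.1473890263029 295.58278201178047
-100 -1 90 259.0596666644997 249.27086821574903
-110 1 68 424.17537120821066 251.70061605988656
-110 1 90 427.99070853170565 205.2763918117398
-110 -1 68 252.64253970556433 284.8308517739247
-110 -1 90 253.4540641935481 238.4801260873448
-120 1 68 427.5845182597395 262.7314732871426
-120 1 90 431.47301270999833 216.3425541368494
-120 -1 68 249.79946815640074 273.64277676362553
-120 -1 90 250.55788564690806 227.2535635532024
-130 1 68 428.3177258444998 274.0032290216418
-130 1 90 432.23280630032957 227.6511842997735
-130 -1 68 249.67844599034413 262.36492622091833
-130 -1 90 250.43208047552832 215.9388364988804
-140 1 68 426.32518201992093 285.1744438009592
-140 1 90 430.2184914518216 238.85975265063956
-140 -1 68 252.25548717884521 251.3394733505168
-140 -1 90 253.05182174086144 204.87920849720024
```

>>> carry_out([
  [-0.002,0.0,0,0,0,0,1],
  [-0.002,0.001,0,0,0,0,1],
])

```text
t: 14.08
tcp_pos: [453.5, -11.6, 75.5]
ee_rot: [-0.004, 1.0, -0.014, 0.014]
wrist_force: [1.4, -2.1, 0.6]
width: 0.6
```

>>> carry_out([
  [0.006,-0.008,0,0,0,0,1],
  [0.01,-0.03,0,0,0,0,1],
  [0,-0.03,0.02,0,0,0,1],
  [0,-0.04,0.0,0,0,0,1],
  [0,-0.03,0.02,0,0,0,1],
])

```text
t: 14.5
tcp_pos: [461.0, -148.4, 111.3]
ee_rot: [-0.008, 1.0, -0.008, 0.003]
wrist_force: [-0.6, -0.4, -0.5]
width: 0.8
```

Run:
```python
from h import *
save("scene","s19.png",(280,160,410,257),6)
save("top","t19.png",(340,170,490,282),5)
o=bot.observe();print(o["tcp_pos"],o["ee_rot"],o["wrist_force"])
```

```text
[ 465.91776228 -151.60980176  116.02278206] [-0.00517476  0.99989219 -0.01027855  0.00912008] [ 0.46420574  0.86947977 -0.22007842]
```

View pics/s19.png

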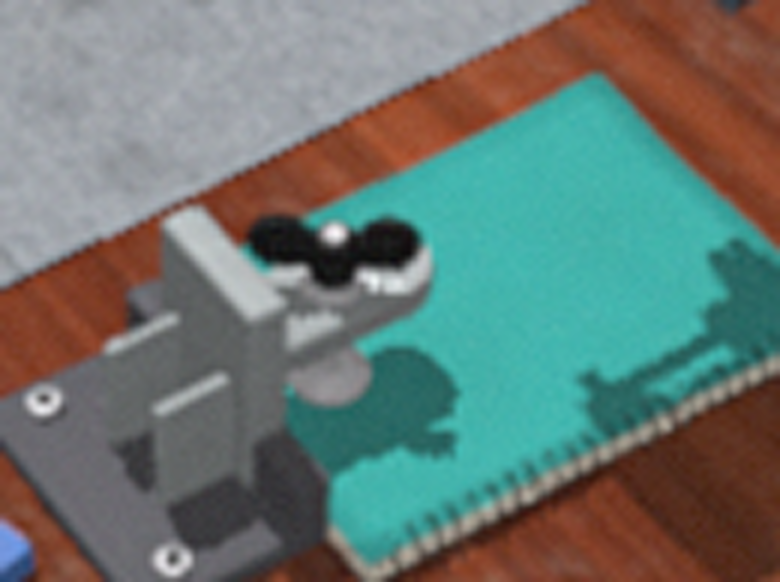

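View pics/t19.png

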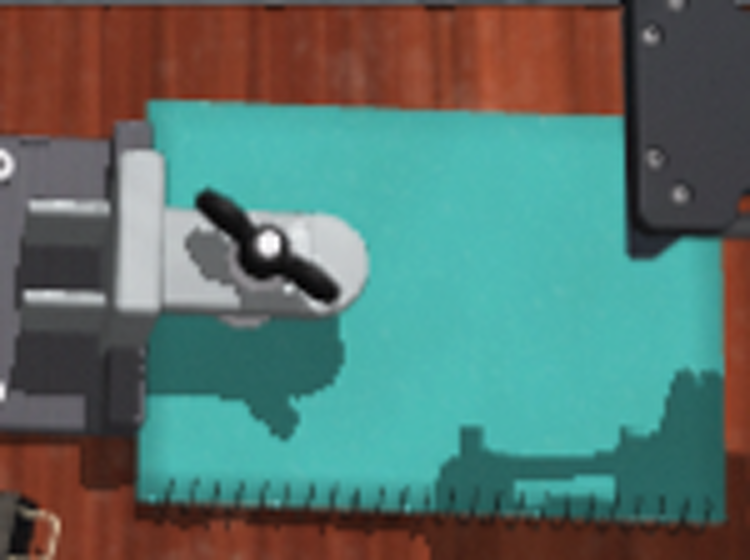

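Run:
```python
from h import *
np.set_printoptions(precision=1,suppress=True)
def wt(a,b,z,x0,y0,s):
    A=onz("top",(x0+a[0]/s,y0+a[1]/s),z);B=onz("top",(x0+b[0]/s,y0+b[1]/s),z);d=A-B
    print(A,B,np.hypot(*d[:2]),np.degrees(np.arctan2(d[1],d[0])))
wt((336,296),(203,196),85,340,170,5)
wt((310,187),(208,149),92,320,170,3.5)
wang((416,243),(252,238),78)
# arm edges direction in top
wt((163,211),(320,212),58,340,170,5); wt((163,307),(300,312),58,340,170,5)
# fit by dark-pixel PCA in top
im=cv2.imread("pics/t19.png");
for z,name,x0,y0,s in ((85,"t19",340,170,5),):
    g=im.max(2); m=(g<60); m[:150]=0;m[330:]=0;m[:,:170]=0;m[:,360:]=0
    n,l,st,c=cv2.connectedComponentsWithStats(m.astype(np.uint8)); 
    k=1+np.argmax(st[1:,4]); ys,xs=np.where(l==k); print(st[k])
    Q=np.array([onz("top",(x0+x/s,y0+y/s),z)[:2] for x,y in zip(xs[::5],ys[::5])]);Q-=Q.mean(0)
    w,v=np.linalg.eigh(Q.T@Q); print("pca",np.degrees(np.arctan2(v[1,1],v[0,1])))
im=cv2.imread("pics/top_c.png");x0,y0,s,z=320,170,3.5,92
g=im.max(2); m=(g<60); m[:110]=0;m[230:]=0;m[:,:195]=0;m[:,330:]=0
n,l,st,c=cv2.connectedComponentsWithStats(m.astype(np.uint8)); 
k=1+np.argmax(st[1:,4]); ys,xs=np.where(l==k); print(st[k])
Q=np.array([onz("top",(x0+x/s,y0+y/s),z)[:2] for x,y in zip(xs[::5],ys[::5])]);Q-=Q.mean(0)
w,v=np.linalg.eigh(Q.T@Q); print("pca0",np.degrees(np.arctan2(v[1,1],v[0,1])))
```

```text
[437.7  -5.5  85. ] [471.9  38.3  85. ] 55.52569213368323 -128.02234401274225
[445.9  -6.9  92. ] [464.3  41.1  92. ] 51.37563071846617 -110.97141788839643
tips [440.6  -5.   78. ] [473.7  38.5  78. ] mid [457.2  16.8  78. ] len 54.668719797653665 world deg -127.26649870730846
[473.3  49.3  58. ] [473.  -5.  58.] 54.26985733834142 89.73483795016055
[439.4  49.8  58. ] [437.7   2.8  58. ] 47.03453740356598 87.96622450469631
[ 197  192  140  111 3826]
pca 51.75251080186574
[ 201  143  115   53 1953]
pca0 67.747696677567
```

The screw has sprung back to about 6.92 rad, which is the tight value. Now I pull the arm well clear.

>>> carry_out([
  [0,-0.02,0.03,0,0,0,1],
  [0,-0.025,0.03,0,0,0,1],
  [0,-0.025,0.03,0,0,0,1],
  [0,-0.01,0.01,0,0,0,1],
  [0,0,0,0,0,0,1],
])

```text
t: 15.02
tcp_pos: [459.2, -232.0, 215.8]
ee_rot: [-0.01, 1.0, -0.011, 0.001]
wrist_force: [0.4, 0.3, -0.2]
width: 0.4
```

>>> carry_out([
  [0,0,0,0,0,0,1],
  [0,0,0,0,0,0,1],
  [0,0,0,0,0,0,1],
])

```text
t: 15.27
tcp_pos: [457.3, -229.1, 212.9]
ee_rot: [-0.012, 1.0, -0.011, -0.002]
wrist_force: [-0.6, -0.2, 0.5]
width: 0.5
```

Run:
```python
from h import *
np.set_printoptions(precision=1,suppress=True)
save("top","t20.png",(340,170,490,282),5)
save("scene","s20.png")
o=bot.observe();print(o["t"],o["tcp_pos"],o["wrist_force"],np.abs(o["qd"]).max())
for q,uv in [("clip_a",(340,278)),("eraser",(307,229)),("tape_ring",(221,203)),("stapler",(207,286))]:
    r=bot.landmark_of("scene",q);print(q,r[0]["location"] if r else None)
```

```text
15.3667 [ 457.3 -229.1  212.8] [-0.1 -0.5  0.1] 0.015402707161347012
clip_a [273.6, 326.2]
eraser [255.9, 277.2]
tape_ring [282.4, 193.5]
stapler [343.7, 223.6]
```

View pics/t20.png

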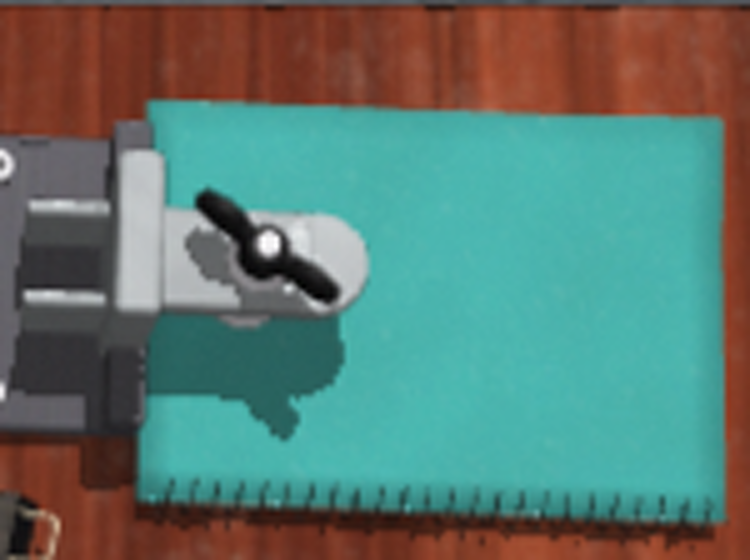

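View pics/s20.png

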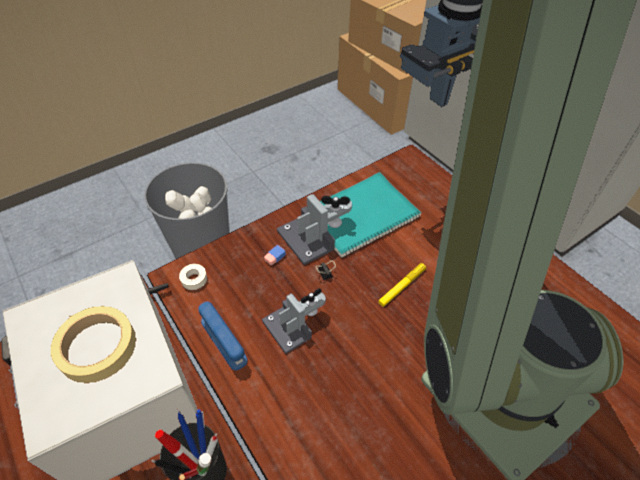

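Notebook end is against the stop (crop 150,100 to 137,500), the wing angle is unchanged since release, the bystanders are in place, and the arm is clear.

```bash
python3 -c "
from rig import bot
print(bot.hand_in())"
```

```text
the job is handed in; nothing more can be done
None
```

I slid the notebook home against the larger clamp's stop, tightened the thumbscrew clockwise, and handed the job in at about 15.4 s. No verdict is reported.

- **Notebook:** I pushed it about 54 mm with the closed fingertips, and the push ended at about 18 N against the stop. In the last pictures its end edge lies on the stop. Its slope is about 0.034 rad, close to the clamp's own slope of 0.03–0.045 rad.
- **Thumbscrew:** I used three strokes, one wing at a time. The largest wrist force read during a stroke was about 10 N. When I let go it sprang back and stayed at about 6.92 rad by the top picture, which agrees with the stated 6.9 for tight.
- **Rest of the scene:** the bystanders are where they started, to within about 3 pixels of detection. The arm ended about 210 mm up and clear of everything.

**Not checked directly:** I could not measure the foot force. I inferred it from the screw angle and the spring-back. During the final push the fingertip felt only about 2.5 N.

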